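Open the combination padlock of the reject box and hold it up

ROBOT

A 6-joint arm with a two-finger parallel gripper is mounted at the origin on a cart in front of the work surface, level with it; the furniture and walls round the work are solid. World frame = base frame: x ahead of the robot, y to its left, z up, the work surface at z = 0. Lengths are in m, angles in rad, forces in N, time in s.
With the tool pointing down it reaches from about 0.35 to 0.875 m from the base axis. Payload 4.2 kg.
Tool frame: the origin (TCP) lies midway between the tips of the shut fingers; the grasp point (between the pads) lies 19 mm behind it; z points along the fingers, y is the direction in which the jaws open and shut (so a half turn about z gives the same grasp; the last joint's range is limited). The gripper opens to 85 mm and grips with 20 to 120 N. Pads are 22 mm wide; open, the fingers measure 114 mm over their backs; the gripper's body (76 mm by 85 mm) begins 54 mm behind the grasp point. The pads swing forward as they close: fully open they stand 13 mm farther back than shut.
Start: joints at [-1.028, 0.385, 0.008, 0, -1.194, -0.259], TCP at [0.175, -0.6, 0.231] pointing down, gripper open.
Joint ranges: [-3.14, 3.14], [-1.21, 2.06], [-1.07, 1.41], [-3.16, 2.05], [-2.99, -0.16], [-3.1, 3.1]. Speed limits (rad/s): [2.79, 2.79, 3.14, 3.14, 3.14, 3.14].

INTERFACE

Orientations are given as a rotation vector (axis times angle).
In Python, from cell import status, vision, order gives the robot as it stands.
- The arm moves only by the tool servo_tool, never from a script. Its argument "motion" is a list of rows, each an object of numbers: "dx", "dy", "dz": the shift along the tool's x, y, z in m; "wx", "wy", "wz": the turn, a rotation vector about the tool's x, y, z in rad. In form: [{"dx": .., "dy": .., "dz": .., "wx": .., "wy": .., "wz": ..}, ...]. A call has 1 to 5 rows; each row is the pose to reach, as a shift and turn from the pose commanded when the call began, along the tool's axes at that moment; what a row does not reach only later rows make up. A row lasts 1/8 s, in which the tool goes at most 62.5 mm and 10.7 degrees, less where a joint would pass 70% of its speed; a pose out of reach is approached as far as the arm can. A call with a gripper value outside its range is refused whole. "claw" is the finger opening in m, from 0 to 0.0854, set as the call begins (left out, the last holds). The fingers move at their own pace and stop on an object; "newtons" is the grip in N (left out, the last holds). Time passes only in rows, so rows that repeat a pose let the fingers close. It gives the time, the measured TCP pose, the force and the opening at its end, in the units of the state.
- status.observe(): the state, without advancing time (a new reading comes with each control period).
- vision.snapshot(name): name is "side" or "top" or "wrist"; returns (picture, depth): 480x640x3 uint8, red, green, blue; 480x640 float32, m along the optical axis (not along the pixel's ray), 0 where there is no reading.
- vision.get_calibration(name): a dict with "camera_matrix" (3x3 intrinsics, pixels), "R" (3x3) and "t" (3): a world point X has camera coordinates R X + t. Camera axes: x right, y down, z forward; pixel columns grow to the right and rows downward; lengths in m; the calibration is good to about 2 mm. A picture is of the moment at which its call begins: read the wrist's pose just before it. get_calibration takes no time and is no camera call; for the wrist camera it gives the pose at the moment of the call.
- order.close_job(): hands the job in, once; it reports no verdict.
The state is a dict: "t": time; "joint_positions": joint angles; "qvel": joint speeds; "effort": joint torques, N m; "tcp_pos": TCP position; "tcp_rot": TCP orientation; "contact_force": force on the tool from outside, world axes, zero at the start; "ft_torque": the same for the moment, N m; "opening": opening from 0.0 (shut) to 1.0 (fully open).
Only numpy, scipy, OpenCV 4.12 (cv2) and the standard library are available. Lean on these libraries where they do the work, as an engineer would, in place of code of your own. Each camera call takes 0.05 s, during which the arm holds its last target.

TASK

The shift lead wants into the blue-grey reject box: turn the padlock's dial clockwise, click by click, until its red line points at the black index line beside the shackle, pull the lock's body back from the hasp eye until the shackle is fully out, slip the free end of the shackle out of the eye and take the lock off. Finish while still holding the open lock in the gripper, level with its dial upward, still, and at least ten centimetres above the box's top, so that the lead can take it; leave the other things on the bench where they are.

Things in the scene. Friction and masses are not known exactly. Their poses are not given: they have to be found in the camera images.
- lock_center (a point): Brass dial padlock lying flat, dial up, on the box's front deck; the point is the middle of its body, 60 mm long in x, 50 mm wide in y, 24 mm thick, 12 mm above the deck. x points to the shackle and the hasp eye, z up. Loose, about 0.4 kg; its side faces (y) are free to grip from above. Turning the dial may skew it by up to 6 degrees. The set lock opens by a pull along its own -x, about 6 N.
- dial_top (a point): Centre of the flat top of the knurled aluminium dial, 15 mm above the lock body's face and 39 mm above the deck, 3 mm towards -x of lock_center. The dial is a 40 mm round knob that can be gripped over the 14 mm of its rim; it turns about the lock's z. Its x axis is the red line, 17 mm long.
- lock_dial (a joint): Angle of the dial's red line from the black index line on the shackle side of the body, rad, counterclockwise from above. Starts between 0.6 and 1.5; the lock opens only in the notch at 0. 15 notches a turn, 0.419 rad apart, 0.02 rad of play in each, about 0.07 N m to get over to the next; let go near a notch, the dial snaps into it and stays there.
- lock_shackle (a joint): How far the 7 mm steel shackle is drawn out of the body, m: 0 closed, 0.024 fully out; stays where it is left (4 N friction). Its bow stands 31 mm ahead of the body's face when closed. Legs at y = +15 and -15 mm of the lock; the free one, at -15, goes through the eye. Fully drawn, its end is 16 mm clear of the body's face.
- hasp_eye (a point): Centre of the hole (15 mm wide, 13 mm high) of the hasp eye, an upright steel tab fixed to the box: 4 mm thick in x, 25 mm wide in y, rising 26 mm above the deck; hole centre 12 mm above it. x is the box's x, along the hole; the lock's x starts within 2 degrees of it, and its shackle binds in the hole if moved askew. At the start lock_center is about 39 mm towards -x and 15 mm towards +y of it.
- reject_box: Blue-grey steel box, 216 x 240 mm, fixed; origin at the centre of its underside, under the hasp eye's plane; x from its front edge to its back. The flat front deck that carries the lock is 85 mm above the bench and reaches 110 mm in front of the eye; the lid with a drop slot lies behind the eye and ends up 1 mm higher.
- stamp: Turned wooden inspection stamp, 63 mm tall, 27 mm thick, standing, bystander; origin at the centre of its foot.
- marker: White and blue felt marker, 136 mm long, 18 mm thick, lying in front of the box, bystander; origin at the centre of its underside.
- tweezers: Steel tweezers, 125 mm long, 11 mm high, lying on the bench, bystander; origin at the centre of its underside.
- shackle_bow (a point): Middle of the shackle's bow, on the bar's centre line; same axes as the lock. The body slides back about 11 mm before the bow meets the eye, then 24 mm while the shackle is drawn out. To unhook, ease the body forward about 35 mm, to where it lay at first: the eye is then in the gap behind the free end, and the lock lifts straight off.
There are look-alikes about, which are no part of the job. There is more than one size of the part that bears lock_center; the job needs the larger.

How it is judged:
By the outcome, as a careful person would: the job done as asked, in the order asked, and still so for the second after the job is handed in, while the arm keeps its last pose, push and grip.
It also fails if it takes over 48 s, if anything falls off the work surface, if the arm or the gripper's body presses on something with over 40 N, if the wrist force passes 120 N, or if a joint passes its speed limit or range.

## Working session

There is one attempt and no reset: what is moved stays moved. The work goes in short steps, Python scripts to look and compute and a tool call to move; the robot and the scene stay as the last step left them, time stands still between calls to the robot, and variables do not carry over. Pictures are saved under pics/ and viewed, and the job is handed in when it is done.

Besides the shell and the picture viewer there is one more tool, called after "Request:" in YAML: its name, and indented under it one key for each argument. servo_tool: Moves the arm, as the interface text tells. Its arguments: {"type":"object","properties":{"motion":{"type":"array"},"claw":{"type":"number"},"newtons":{"type":"number"}},"required":["motion"]}

```bash
mkdir -p pics; ls; python3 - <<'E'
from cell import status, vision, order
import cv2
print(status.observe())
for n in ("top","side","wrist"):
    c=vision.get_calibration(n); print(n,c)
    p,d=vision.snapshot(n); cv2.imwrite(f"pics/a_{n}.png",p[:,:,::-1])
    import numpy as np; np.save(f"a_{n}.npy",d)
E
```

```text
pics
{'t': 0.0, 'joint_positions': array([-1.02840195e+00,  3.85584923e-01,  6.60033229e-03, -5.02023486e-04,
       -1.19402017e+00, -2.58590028e-01]), 'qvel': array([ 0.00042371,  0.00126056,  0.00155772,  0.00180805,  0.00031906,
       -0.00067844]), 'effort': array([-1.77188052e-03, -3.92289948e+01,  1.88397485e+01,  4.18585718e+00,
       -4.75662528e-03, -8.10911956e-06]), 'tcp_pos': array([ 0.1748471 , -0.59941939,  0.23019405]), 'tcp_rot': array([ 0.44395495, -3.10962801, -0.00347977]), 'contact_force': array([ 0.18617354, -0.98545255, -0.07890506]), 'ft_torque': array([ 0.01400175, -0.00793095, -0.04040892]), 'opening': 0.9960217922576546}
top {'camera_matrix': array([[620.98587492,   0.        , 325.43766747],
       [  0.        , 620.98587492, 239.63622338],
       [  0.        ,   0.        ,   1.        ]]), 'R': array([[-0.01638689, -0.99982112, -0.00944411],
       [-0.99339295,  0.0173531 , -0.11344302],
       [ 0.11358662,  0.00752274, -0.99349962]]), 't': array([-0.09107261,  0.52999508,  1.63559825])}
side {'camera_matrix': array([[608.94176439,   0.        , 303.41245062],
       [  0.        , 608.94176439, 251.20603449],
       [  0.        ,   0.        ,   1.        ]]), 'R': array([[-0.9198815 , -0.3915063 ,  0.02325595],
       [-0.22183929,  0.47050049, -0.85405891],
       [ 0.32342751, -0.79079207, -0.51965618]]), 't': array([0.41507865, 0.2563689 , 1.15869757])}
wrist {'camera_matrix': array([[397.4326723 ,   0.        , 317.79967839],
       [  0.        , 397.4326723 , 236.77878994],
       [  0.        ,   0.        ,   1.        ]]), 'R': array([[-0.27797931,  0.96058557,  0.00169137],
       [ 0.91135739,  0.26317613,  0.31649017],
       [ 0.30357076,  0.08951917, -0.94859428]]), 't': array([ 0.62415355, -0.04182291,  0.37912686])}
```

View pics/a_top.png

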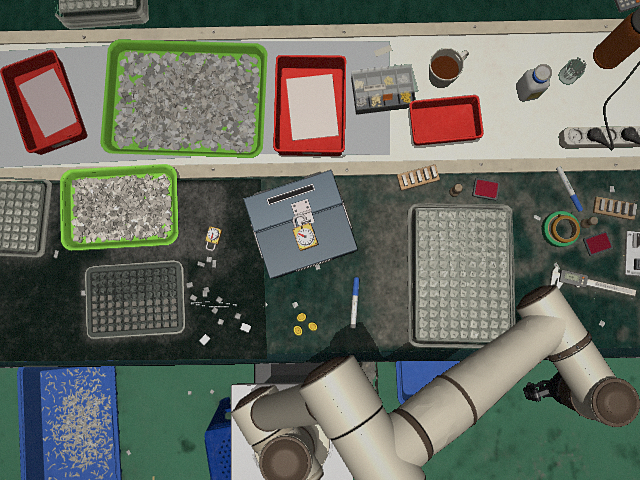

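View pics/a_side.png

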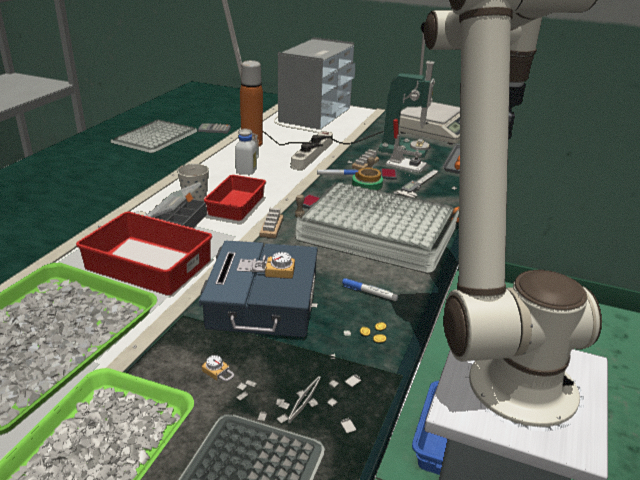

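View pics/a_wrist.png

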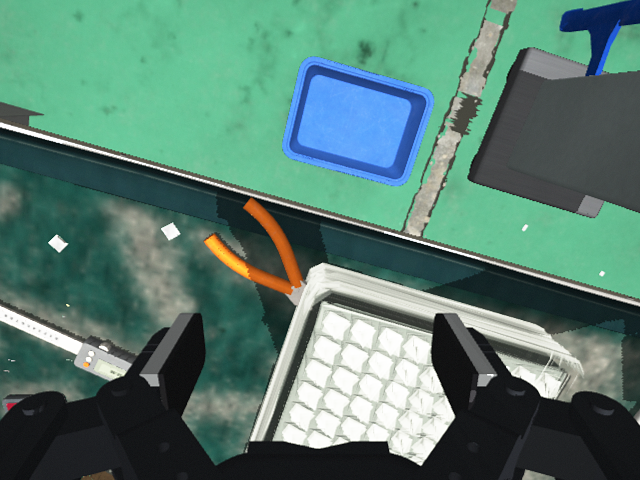

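Top view: the job's lock is at about (305,236) on the box; the smaller look-alike is at (213,236) on the bench. The marker is at (354,302). Next I measure the lock from both fixed views.

```bash
cat > h.py <<'E'
import numpy as np, cv2
from scipy.spatial.transform import Rotation as Rn
from cell import status, vision, order
def dep(d,c,u,v,r=1):
    w=d[int(v)-r:int(v)+r+1,int(u)-r:int(u)+r+1]; w=w[w>0]; z=np.median(w)
    return w3(c,u,v,z)
def w3(c,u,v,z):
    K=c["camera_matrix"]; p=np.array([(u-K[0,2])/K[0,0]*z,(v-K[1,2])/K[1,1]*z,z]); return c["R"].T@(p-c["t"])
def onplane(c,u,v,h):
    K=c["camera_matrix"]; r=c["R"].T@np.array([(u-K[0,2])/K[0,0],(v-K[1,2])/K[1,1],1.]); o=-c["R"].T@c["t"]
    return o+r*(h-o[2])/r[2]
def proj(c,X):
    q=c["R"]@np.asarray(X)+c["t"]; q=c["camera_matrix"]@q; return q[:2]/q[2]
def cloud(d,c):
    v,u=np.mgrid[:480,:640]; K=c["camera_matrix"]
    P=np.stack([(u-K[0,2])/K[0,0]*d,(v-K[1,2])/K[1,1]*d,d],-1)
    return (P-c["t"])@c["R"]
E
python3 - <<'E'
from h import *
ct=vision.get_calibration("top");cs=vision.get_calibration("side")
dt=np.load("a_top.npy");ds=np.load("a_side.npy")
print(dep(dt,ct,304,236),dep(ds,cs,281,259))
a=cv2.imread("pics/a_top.png")[160:290,230:370];cv2.imwrite("pics/b1.png",cv2.resize(a,None,fx=5.5,fy=4.5*5.5/4.5,interpolation=cv2.INTER_CUBIC)[:600])
a=cv2.imread("pics/a_side.png")[225:335,195:325];cv2.imwrite("pics/b2.png",cv2.resize(a,None,fx=5,fy=5,interpolation=cv2.INTER_CUBIC))
for n,d,c in(("t",dt,ct),("s",ds,cs)):
    P=cloud(d,c).reshape(-1,3)
    m=(abs(P[:,0]-.56)<.2)&(abs(P[:,1]+.09)<.2)&(P[:,2]>.06)&(P[:,2]<.2)&(d.reshape(-1)>0)
    print(n,m.sum(),np.histogram(P[m][:,2],bins=np.arange(.06,.15,.005)))
    q=P[m&(P[:,2]>.116)]; print(q.min(0),q.max(0),np.median(q,0),len(q))
    r=P[m&(abs(P[:,2]-.086)<.008)]; print(cv2.minAreaRect((r[:,:2]*1000).astype(np.float32)))
E
```

```text
[ 0.52747224 -0.04675093  0.12680412] [ 0.52307537 -0.03972191  0.12301431]
t 7914 (array([  14,   12,   18,  219, 1698, 3554, 1670,  193,   65,   99,  125,
         52,   66,   96,   33,    0,    0]), array([0.06 , 0.065, 0.07 , 0.075, 0.08 , 0.085, 0.09 , 0.095, 0.1  ,
       0.105, 0.11 , 0.115, 0.12 , 0.125, 0.13 , 0.135, 0.14 , 0.145]))
[ 0.49817977 -0.07427539  0.11613711] [ 0.57204757 -0.02113858  0.13434753] [ 0.52651778 -0.04876837  0.12548211] 231
((601.38525390625, -44.67845153808594), (283.3858337402344, 282.4774169921875), 17.511343002319336)
s 7215 (array([ 227,  231,  178,  258, 3257, 2311,  101,  117,   95,  182,   56,
         38,  149,   15,    0,    0,    0]), array([0.06 , 0.065, 0.07 , 0.075, 0.08 , 0.085, 0.09 , 0.095, 0.1  ,
       0.105, 0.11 , 0.115, 0.12 , 0.125, 0.13 , 0.135, 0.14 , 0.145]))
[ 0.50462158 -0.06546554  0.11607809] [ 0.5455464  -0.02387631  0.12654131] [ 0.52321677 -0.04231177  0.12253292] 195
((566.9672241210938, -32.86610412597656), (226.4735870361328, 248.6297149658203), 17.29069709777832)
```

```bash
ls pics
```

```text
a_side.png
a_top.png
a_wrist.png
b1.png
b2.png
```

View pics/b1.png

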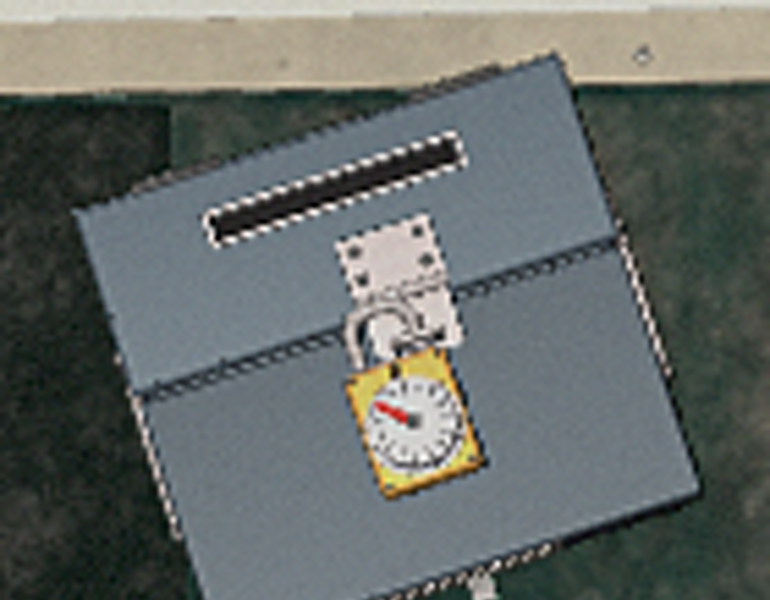

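View pics/b2.png

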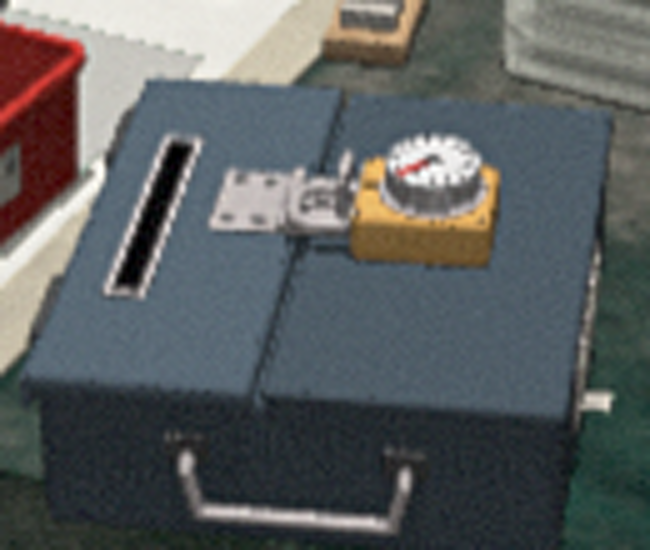

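```bash
python3 - <<'E'
from h import *
s=status.observe();R=Rn.from_rotvec(s["tcp_rot"]).as_matrix();print(R.round(3))
c=vision.get_calibration("wrist");o=-c["R"].T@c["t"];print("cam",o,"in tool",R.T@(o-s["tcp_pos"]));print("cam axes in tool (rows)",(c["R"]@R).round(3))
ct=vision.get_calibration("top");cs=vision.get_calibration("side")
# dial centre from triangulation: crop px -> full
A=np.array([412/5.5+230,420/5.5+160]);B=np.array([435/5+195,161/5+225])
P1=ct["camera_matrix"]@np.c_[ct["R"],ct["t"]];P2=cs["camera_matrix"]@np.c_[cs["R"],cs["t"]]
X=cv2.triangulatePoints(P1,P2,A.reshape(2,1)-0.4,B.reshape(2,1)-.4).ravel();print("dial",X[:3]/X[3])
print(onplane(ct,*(A-.4),.124),onplane(cs,*(B-.4),.124))
E
```

```text
[[-0.96  -0.28  -0.001]
 [-0.28   0.96   0.002]
 [ 0.     0.002 -1.   ]]
cam [ 0.09653653 -0.62252936  0.37196463] in tool [ 8.16695199e-02  1.33590853e-04 -1.41470486e-01]
cam axes in tool (rows) [[-0.002  1.     0.   ]
 [-0.949 -0.002 -0.317]
 [-0.317 -0.001  0.949]]
dial [ 0.52692418 -0.04827502  0.12291251]
[ 0.5278813  -0.04792263  0.124     ] [ 0.52497893 -0.04686943  0.124     ]
```

Request:
servo_tool:
  motion:
    - {"dx": -0.046, "dy": 0.04, "dz": -0.01}
    - {"dx": -0.092, "dy": 0.081, "dz": -0.02}
    - {"dx": -0.139, "dy": 0.122, "dz": -0.02}
    - {"dx": -0.185, "dy": 0.162, "dz": -0.02}
    - {"dx": -0.232, "dy": 0.203, "dz": -0.02}
  claw: 0.0854

```text
invalid input
```

Request:
servo_tool:
  motion:
    - {"dx": -0.046, "dy": 0.04, "dz": -0.01, "wx": 0, "wy": 0, "wz": 0}
    - {"dx": -0.092, "dy": 0.081, "dz": -0.02, "wx": 0, "wy": 0, "wz": 0}
    - {"dx": -0.139, "dy": 0.122, "dz": -0.02, "wx": 0, "wy": 0, "wz": 0}
    - {"dx": -0.185, "dy": 0.162, "dz": -0.02, "wx": 0, "wy": 0, "wz": 0}
    - {"dx": -0.232, "dy": 0.203, "dz": -0.02, "wx": 0, "wy": 0, "wz": 0}

```text
t: 0.78
tcp_pos: [0.3415, -0.3383, 0.2513]
tcp_rot: [-0.444, 3.11, -0.0]
contact_force: [2.0, -0.6, -0.0]
opening: 1.003
```

Request:
servo_tool:
  motion:
    - {"dx": -0.046, "dy": 0.04, "dz": 0, "wx": 0, "wy": 0, "wz": -0.12}
    - {"dx": -0.092, "dy": 0.081, "dz": 0, "wx": 0, "wy": 0, "wz": -0.24}
    - {"dx": -0.139, "dy": 0.122, "dz": 0, "wx": 0, "wy": 0, "wz": -0.36}
    - {"dx": -0.185, "dy": 0.162, "dz": 0.005, "wx": 0, "wy": 0, "wz": -0.48}
    - {"dx": -0.232, "dy": 0.203, "dz": 0.01, "wx": 0, "wy": 0, "wz": -0.6}

```text
t: 1.4
tcp_pos: [0.5074, -0.0784, 0.2413]
tcp_rot: [-1.349, 2.837, -0.0]
contact_force: [1.4, -0.4, 0.0]
opening: 1.001
```

```bash
python3 - <<'E'
from h import *
s=status.observe();print(s["tcp_pos"],s["tcp_rot"],s["joint_positions"].round(3),s["t"])
c=vision.get_calibration("wrist")
p,d=vision.snapshot("wrist");cv2.imwrite("pics/c.png",p[:,:,::-1]);np.save("c.npy",d)
import pickle;pickle.dump((s,c),open("c.pkl","wb"))
print(proj(c,[.5265,-.0475,.124]))
E
```

```text
[ 0.50735879 -0.07840499  0.24129354] [-1.34943851e+00  2.83668806e+00 -1.06694737e-04] [ 0.163  0.187 -0.246 -0.    -1.138 -0.846] 1.4
[324.44084613 278.41775677]
```

View pics/c.png

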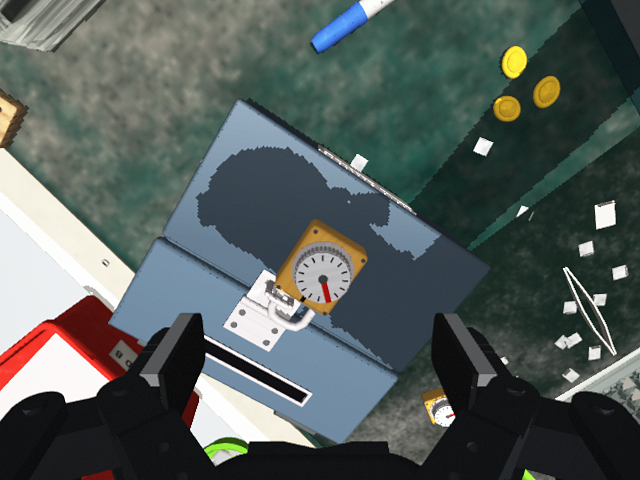

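```bash
python3 - <<'E'
import cv2
a=cv2.imread("pics/c.png")[205:365,210:390];cv2.imwrite("pics/c2.png",cv2.resize(a,None,fx=3.75,fy=3.75,interpolation=cv2.INTER_CUBIC))
E
```

```text
(no output)
```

View pics/c2.png

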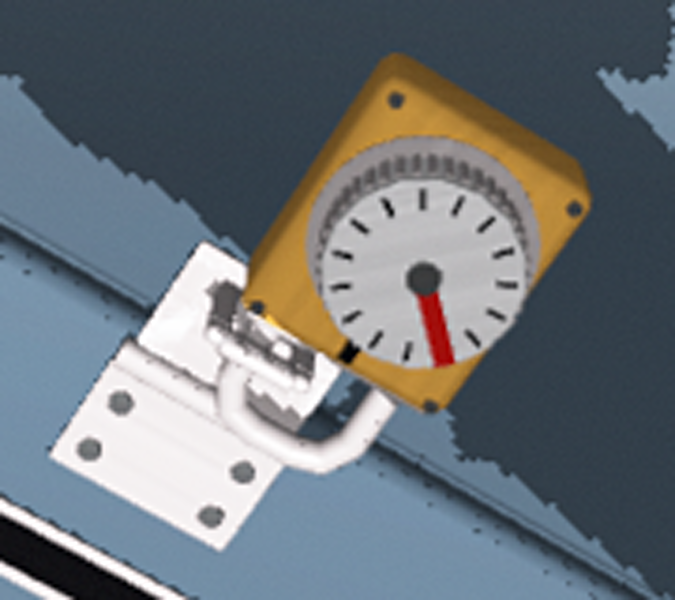

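```bash
python3 - <<'E'
from h import *
import pickle;s,c=pickle.load(open("c.pkl","rb"))
f=lambda x,y,h:onplane(c,x/3.75+210-.4,y/3.75+205-.4,h)
D=f(423,279,.124);T=f(444,365,.124);S=[f(*q,.109) for q in((396,100),(574,208),(257,306),(430,407))];I=f(348,353,.109)
print("D",D,"tip",T,np.linalg.norm(T-D));ct=np.mean(S,0);print("ctr",ct)
x=(S[2]+S[3]-S[0]-S[1]);print("lock yaw",np.degrees(np.arctan2(x[1],x[0])),np.linalg.norm(x)/2)
y=(S[3]-S[2]+S[1]-S[0]);print(np.degrees(np.arctan2(y[1],y[0])),np.linalg.norm(y)/2)
r=T-D;print("red",np.degrees(np.arctan2(r[1],r[0])))
print("I",I, "dir",np.degrees(np.arctan2(*(I-D)[[1,0]])))
print("tri"); 
ctp=vision.get_calibration("top");P1=ctp["camera_matrix"]@np.c_[ctp["R"],ctp["t"]];P2=c["camera_matrix"]@np.c_[c["R"],c["t"]]
X=cv2.triangulatePoints(P1,P2,np.array([[304.5],[235.96]]),np.array([[423/3.75+209.6],[279/3.75+204.6]])).ravel();print(X[:3]/X[3])
d=np.load("c.npy");print(dep(d,c,323,279,2),dep(d,c,323,230,1))
# box edges from lid-plane features: hasp plate corners at z.086
h=[f(*q,.087) for q in((52,452),(222,548),(120,340))];e=h[1]-h[0];print("plate y dir",np.degrees(np.arctan2(e[1],e[0])))
g=[f(*q,.086) for q in((0,497),(170,590))];e=g[1]-g[0];print("slot",np.degrees(np.arctan2(e[1],e[0])))
E
```

```text
D [ 0.5279096  -0.04806625  0.124     ] tip [ 0.53622006 -0.03135159  0.124     ] 0.018666647953313936
ctr [ 0.53068792 -0.04734791  0.109     ]
lock yaw 18.10907001918536 0.05224457024323274
107.89060207318786 0.041786591713247265
red 63.56362058760988
I [ 0.55436793 -0.03949553  0.109     ] dir 17.948825046004252
tri
[ 0.52796335 -0.04789448  0.12359723]
[ 0.52758675 -0.04778586  0.12397138] [ 0.50791459 -0.07174364  0.10632136]
plate y dir 106.72673985200305
slot 107.11191156860724
```

Request:
servo_tool:
  motion:
    - {"dx": -0.0365, "dy": 0.0033, "dz": 0.03, "wx": 0, "wy": 0, "wz": -0.15}
    - {"dx": -0.0365, "dy": 0.0033, "dz": 0.07, "wx": 0, "wy": 0, "wz": -0.29}
    - {"dx": -0.0365, "dy": 0.0033, "dz": 0.09, "wx": 0, "wy": 0, "wz": -0.29}
    - {"dx": -0.0365, "dy": 0.0033, "dz": 0.1, "wx": 0, "wy": 0, "wz": -0.29}
    - {"dx": -0.0365, "dy": 0.0033, "dz": 0.1, "wx": 0, "wy": 0, "wz": -0.29}
  claw: 0.056
  newtons: 30

```text
t: 2.08
tcp_pos: [0.5272, -0.0502, 0.141]
tcp_rot: [1.739, -2.615, -0.0]
contact_force: [0.4, 0.0, 0.3]
opening: 0.654
```

```bash
python3 - <<'E'
from h import *
s=status.observe();print(s["tcp_pos"],s["tcp_rot"],s["opening"],s["contact_force"])
c=vision.get_calibration("wrist")
p,d=vision.snapshot("wrist");cv2.imwrite("pics/d.png",p[:,:,::-1])
print(proj(c,[.5278,-.048,.124]))
E
```

```text
[ 0.52718001 -0.05020058  0.14103434] [ 1.73896330e+00 -2.61528234e+00 -4.29894934e-04] 0.6543642285329081 [0.36062708 0.041241   0.26664441]
[318.29676427 302.60977247]
```

View pics/d.png

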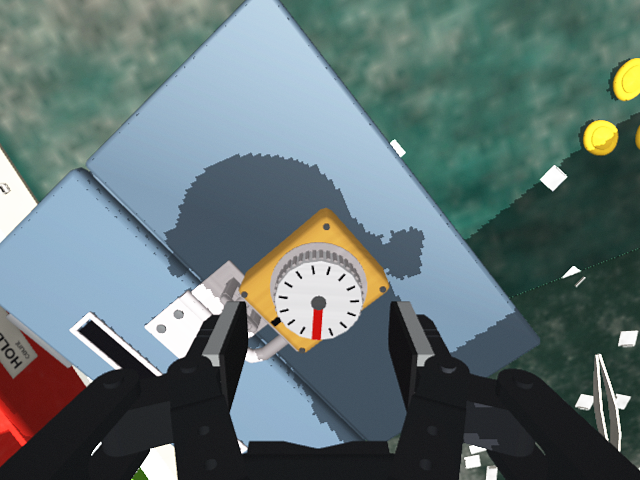

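Request:
servo_tool:
  motion:
    - {"dx": -0.0022, "dy": 0.0003, "dz": 0.012, "wx": 0, "wy": 0, "wz": 0}
    - {"dx": -0.0022, "dy": 0.0003, "dz": 0.022, "wx": 0, "wy": 0, "wz": 0}
    - {"dx": -0.0022, "dy": 0.0003, "dz": 0.029, "wx": 0, "wy": 0, "wz": 0}
    - {"dx": -0.0022, "dy": 0.0003, "dz": 0.029, "wx": 0, "wy": 0, "wz": 0}

```text
t: 2.62
tcp_pos: [0.5275, -0.048, 0.1116]
tcp_rot: [1.739, -2.615, -0.001]
contact_force: [-0.3, -0.0, -1.5]
opening: 0.652
```

Request:
servo_tool:
  motion:
    - {"dx": 0, "dy": 0, "dz": 0, "wx": 0, "wy": 0, "wz": 0}
    - {"dx": 0, "dy": 0, "dz": 0, "wx": 0, "wy": 0, "wz": 0}
    - {"dx": 0, "dy": 0, "dz": 0, "wx": 0, "wy": 0, "wz": 0}
    - {"dx": 0, "dy": 0, "dz": 0, "wx": 0, "wy": 0, "wz": 0}
  claw: 0.03
  newtons: 30

```text
t: 3.12
tcp_pos: [0.5281, -0.0479, 0.1127]
tcp_rot: [-1.74, 2.615, -0.001]
contact_force: [-0.5, 0.8, 1.8]
opening: 0.448
```

```bash
python3 - <<'E'
from h import *
s=status.observe();print(s["t"],s["tcp_pos"],s["tcp_rot"],s["opening"],s["contact_force"],s["ft_torque"])
p,d=vision.snapshot("wrist");cv2.imwrite("pics/e.png",p[:,:,::-1])
E
```

```text
3.125 [ 0.52807757 -0.04789135  0.11270702] [-1.73961948e+00  2.61539882e+00 -5.11947749e-04] 0.4477357713128075 [-0.49124554  0.8475931   1.79413321] [0.11798087 0.30325795 0.0084048 ]
```

View pics/e.png

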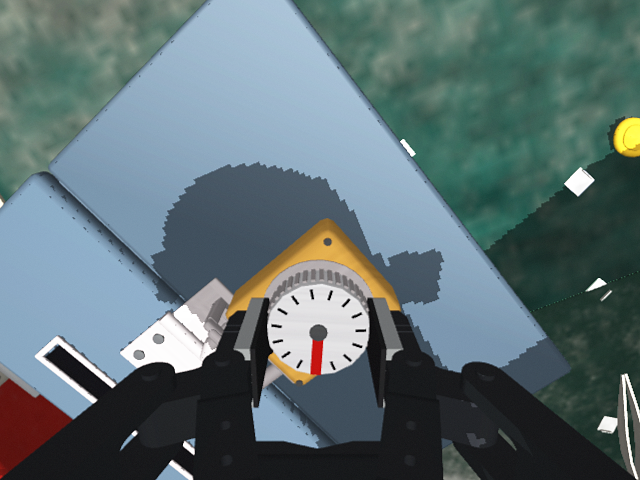

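Request:
servo_tool:
  motion:
    - {"dx": 0, "dy": 0, "dz": 0, "wx": 0, "wy": 0, "wz": 0.12}
    - {"dx": 0, "dy": 0, "dz": 0, "wx": 0, "wy": 0, "wz": 0.24}
    - {"dx": 0, "dy": 0, "dz": 0, "wx": 0, "wy": 0, "wz": 0.36}
    - {"dx": 0, "dy": 0, "dz": 0, "wx": 0, "wy": 0, "wz": 0.46}
    - {"dx": 0, "dy": 0, "dz": 0, "wx": 0, "wy": 0, "wz": 0.46}

```text
t: 3.8
tcp_pos: [0.5283, -0.0477, 0.1127]
tcp_rot: [-1.099, 2.942, -0.0]
contact_force: [-0.4, 1.0, 3.1]
opening: 0.452
```

```bash
python3 - <<'E'
from h import *
s=status.observe();print(s["t"],s["tcp_pos"],s["tcp_rot"],s["opening"],s["contact_force"],s["ft_torque"])
p,d=vision.snapshot("wrist");cv2.imwrite("pics/f.png",p[:,:,::-1])
E
```

```text
3.8 [ 0.5282838  -0.04773243  0.11268949] [-1.09904089e+00  2.94198288e+00 -2.36948187e-04] 0.4515605686560562 [-0.39557322  0.99462995  3.0990496 ] [0.28907695 0.15804639 0.01484543]
```

View pics/f.png

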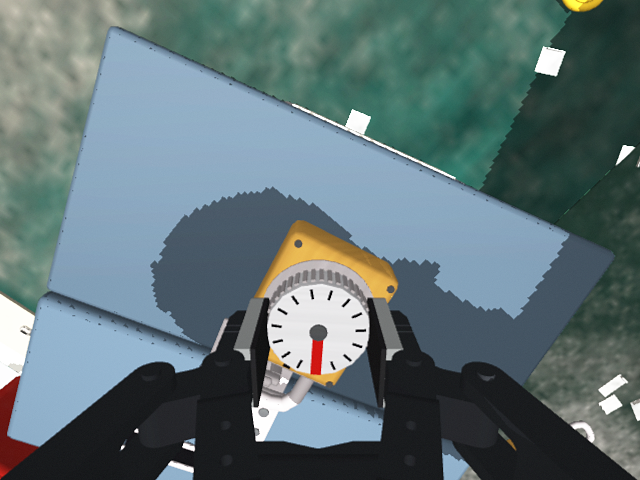

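Request:
servo_tool:
  motion:
    - {"dx": 0, "dy": 0, "dz": 0, "wx": 0, "wy": 0, "wz": 0.12}
    - {"dx": 0, "dy": 0, "dz": 0, "wx": 0, "wy": 0, "wz": 0.24}
    - {"dx": 0, "dy": 0, "dz": 0, "wx": 0, "wy": 0, "wz": 0.36}
    - {"dx": 0, "dy": 0, "dz": 0, "wx": 0, "wy": 0, "wz": 0.43}
    - {"dx": 0, "dy": 0, "dz": 0, "wx": 0, "wy": 0, "wz": 0.43}

```text
t: 4.47
tcp_pos: [0.5283, -0.0476, 0.1127]
tcp_rot: [-0.447, 3.108, 0.0]
contact_force: [-1.2, 1.0, 4.0]
opening: 0.449
```

Request:
servo_tool:
  motion:
    - {"dx": 0, "dy": 0, "dz": 0, "wx": 0, "wy": 0, "wz": 0}
    - {"dx": 0, "dy": 0, "dz": 0, "wx": 0, "wy": 0, "wz": 0}
    - {"dx": 0, "dy": 0, "dz": -0.03, "wx": 0, "wy": 0, "wz": 0}
    - {"dx": 0, "dy": 0, "dz": -0.08, "wx": 0, "wy": 0, "wz": 0}
    - {"dx": 0, "dy": 0, "dz": -0.1, "wx": 0, "wy": 0, "wz": 0}
  claw: 0.07

```text
t: 5.1
tcp_pos: [0.5291, -0.048, 0.2151]
tcp_rot: [-0.445, 3.105, -0.001]
contact_force: [0.6, -0.7, -0.9]
opening: 0.814
```

```bash
python3 - <<'E'
from h import *
import pickle
s=status.observe();print(s["t"],s["tcp_pos"],s["tcp_rot"],s["opening"],s["contact_force"],s["ft_torque"])
c=vision.get_calibration("wrist")
p,d=vision.snapshot("wrist");cv2.imwrite("pics/g.png",p[:,:,::-1]);pickle.dump((s,c),open("g.pkl","wb"))
u,v=proj(c,[.54,-.045,.11]);u=int(u)-90;v=int(v)-80;print(u,v)
cv2.imwrite("pics/g2.png",cv2.resize(p[v:v+160,u:u+180,::-1],None,fx=3.75,fy=3.75,interpolation=cv2.INTER_CUBIC))
E
```

```text
5.1 [ 0.52907    -0.04798083  0.21507158] [-4.45006069e-01  3.10548025e+00 -7.02457948e-04] 0.8142799182135818 [ 0.59335971 -0.7162918  -0.87262596] [ 0.01709105 -0.0148595   0.0467228 ]
227 171
```

View pics/g2.png

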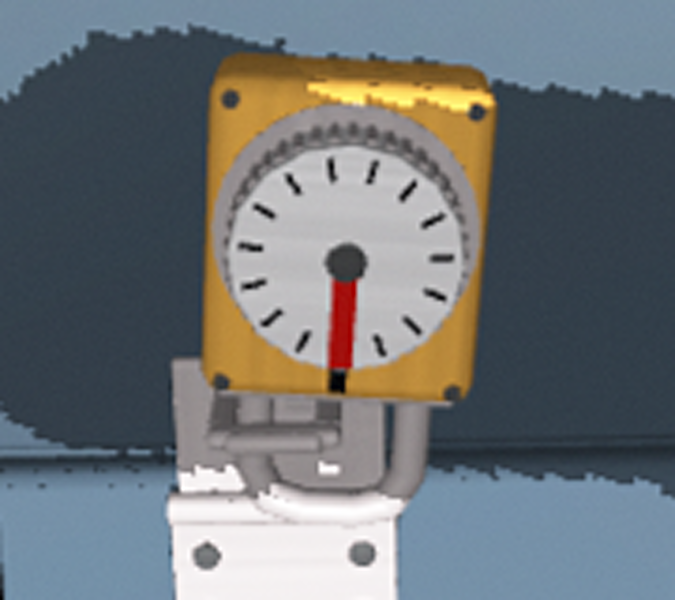

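```bash
python3 - <<'E'
from h import *
import pickle;s,c=pickle.load(open("g.pkl","rb"))
f=lambda x,y,h:onplane(c,x/3.75+227-.4,y/3.75+171-.4,h)
a=lambda v:np.degrees(np.arctan2(v[1],v[0]))
D=f(346,262,.124);T=f(340,366,.124);S=[f(*q,.109) for q in((230,98),(477,111),(221,382),(452,393))]
print("D",D,"red",a(T-D));ctr=np.mean(S,0);print("ctr",ctr)
x=(S[2]+S[3]-S[0]-S[1]);y=(S[3]-S[2]+S[1]-S[0]);print("yaw",a(x),a(y)-90)
h=f(168,500,.087),f(397,505,.087);print("plate",a(h[1]-h[0])-90)
e=(f(212,440,.111),f(336,437,.111));print("eye top",e,np.mean(e,0),a(e[1]-e[0])-90)
p=cv2.imread("pics/g.png");cv2.imwrite("pics/g3.png",p)
print("tool x heading",2*a(s["tcp_rot"]))
E
```

```text
D [ 0.52773302 -0.0478731   0.124     ] red 13.130951841478327
ctr [ 0.53076871 -0.04717468  0.109     ]
yaw 12.975294001278217 13.199741453221122
plate 14.839341226813758
eye top (array([ 0.57175751, -0.06037709,  0.111     ]), array([ 0.5648825 , -0.03891968,  0.111     ])) [ 0.56832    -0.04964838  0.111     ] 17.765601864619626
tool x heading 196.30959986223058
```

View pics/g3.png

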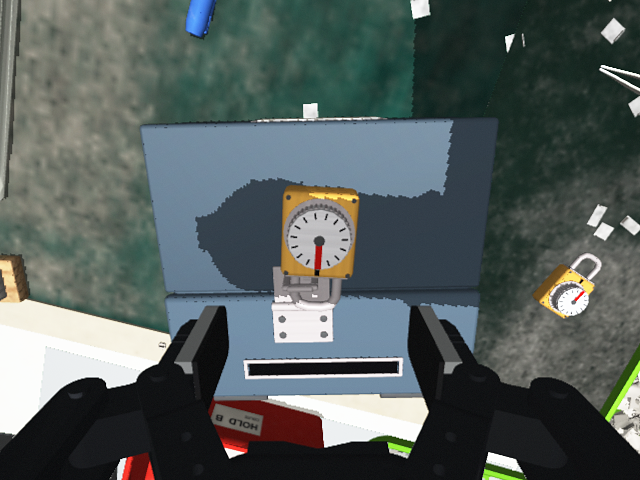

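```bash
python3 - <<'E'
from h import *
import pickle;s,c=pickle.load(open("g.pkl","rb"))
a=lambda v:np.degrees(np.arctan2(v[1],v[0]))
g=cv2.GaussianBlur(cv2.cvtColor(cv2.imread("pics/g.png"),cv2.COLOR_BGR2GRAY).astype(np.float32),(0,0),1.5)
gy=abs(np.diff(g,axis=0))
def fit(x0,y0,x1,y1,h,xr,w=6):
    pts=[]
    for x in range(*xr,3):
        yc=y0+(y1-y0)*(x-x0)/(x1-x0);ys=np.arange(int(yc)-w,int(yc)+w+1)
        pts.append((x,ys[np.argmax(gy[ys,x])]+.5))
    l=cv2.fitLine(np.float32(pts),cv2.DIST_HUBER,0,.01,.01).ravel();vx,vy,px,py=map(float,l)
    P=onplane(c,px-80*vx,py-80*vy,h);Q=onplane(c,px+80*vx,py+80*vy,h);print(a(Q-P)-90,(P+Q)/2)
fit(142,125,497,119,.085,(160,440));fit(142,125,497,119,.085,(160,250));fit(165,294,479,290,.086,(175,265));fit(165,294,479,290,.086,(360,470));fit(245,362,402,360,.086,(252,398))
E
```

```text
17.731233513034425 [ 0.46683359 -0.08527483  0.085     ]
17.724359041834873 [ 0.48618342 -0.14506287  0.085     ]
12.26445957614419 [ 0.60225949 -0.10149361  0.086     ]
20.36598127677624 [0.56158719 0.03778025 0.086     ]
17.384067392150172 [ 0.64160884 -0.02024001  0.086     ]
```

Request:
servo_tool:
  motion:
    - {"dx": -0.0026, "dy": -0.0002, "dz": 0.035, "wx": 0, "wy": 0, "wz": -0.021}
    - {"dx": -0.0026, "dy": -0.0002, "dz": 0.07, "wx": 0, "wy": 0, "wz": -0.021}
    - {"dx": -0.0026, "dy": -0.0002, "dz": 0.07, "wx": 0, "wy": 0, "wz": -0.021}
    - {"dx": -0.0026, "dy": -0.0002, "dz": 0.07, "wx": 0, "wy": 0, "wz": -0.021}
  claw: 0.064

```text
t: 5.65
tcp_pos: [0.5312, -0.0474, 0.143]
tcp_rot: [-0.478, 3.104, -0.001]
contact_force: [0.5, 0.3, 0.9]
opening: 0.749
```

```bash
python3 - <<'E'
from h import *
s=status.observe();print(s["t"],s["tcp_pos"],s["tcp_rot"],2*np.degrees(np.arctan2(s["tcp_rot"][1],s["tcp_rot"][0])),s["opening"],s["contact_force"])
c=vision.get_calibration("wrist")
p,d=vision.snapshot("wrist");cv2.imwrite("pics/i.png",p[:,:,::-1]);np.save("i.npy",d)
P=cloud(d,c);R=Rn.from_rotvec(s["tcp_rot"]).as_matrix();Q=(P-s["tcp_pos"])@R
# finger points: near tool y=+-32..50, z lower
for sg in(1,-1):
    m=(d>0)&(abs(Q[...,0])<.015)&(sg*Q[...,1]>.02)&(sg*Q[...,1]<.07)&(Q[...,2]>-.06)&(Q[...,2]<.015)
    q=Q[m];print(sg,m.sum(),np.percentile(q[:,2],[50,90,98,100]) if len(q) else 0)
E
```

```text
5.65 [ 0.53116757 -0.04744501  0.14304896] [-4.77712888e-01  3.10409276e+00 -9.45264717e-04] 197.498100109998 0.7488995644994 [0.53209666 0.26779944 0.9278188 ]
1 9431 [-0.0517466  -0.01996525 -0.01005835 -0.00427   ]
-1 9398 [-0.05170464 -0.01995841 -0.0102044  -0.00427654]
```

View pics/i.png

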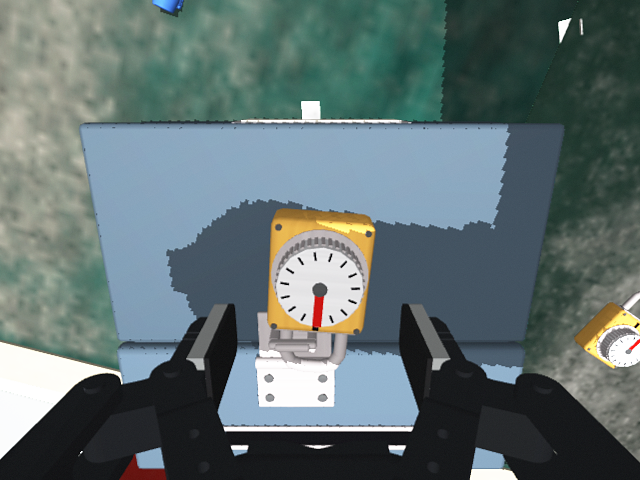

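Request:
servo_tool:
  motion:
    - {"dx": 0, "dy": 0, "dz": 0.025, "wx": 0, "wy": 0, "wz": 0}
    - {"dx": 0, "dy": 0, "dz": 0.045, "wx": 0, "wy": 0, "wz": 0}
    - {"dx": 0, "dy": 0, "dz": 0.055, "wx": 0, "wy": 0, "wz": 0}
    - {"dx": 0, "dy": 0, "dz": 0.06, "wx": 0, "wy": 0, "wz": 0}
    - {"dx": 0, "dy": 0, "dz": 0.06, "wx": 0, "wy": 0, "wz": 0}

```text
t: 6.32
tcp_pos: [0.5309, -0.0473, 0.0828]
tcp_rot: [-0.477, 3.104, -0.0]
contact_force: [0.2, -0.9, -0.0]
opening: 0.751
```

Request:
servo_tool:
  motion:
    - {"dx": 0, "dy": 0, "dz": 0, "wx": 0, "wy": 0, "wz": 0}
    - {"dx": 0, "dy": 0, "dz": 0, "wx": 0, "wy": 0, "wz": 0}
    - {"dx": 0, "dy": 0, "dz": 0, "wx": 0, "wy": 0, "wz": 0}
    - {"dx": 0, "dy": 0, "dz": 0, "wx": 0, "wy": 0, "wz": 0}
  claw: 0.04
  newtons: 50

```text
t: 6.82
tcp_pos: [0.5313, -0.0472, 0.0835]
tcp_rot: [-0.477, 3.103, -0.0]
contact_force: [-1.4, 0.1, 6.8]
opening: 0.583
```

```bash
python3 - <<'E'
from h import *
import pickle
s=status.observe();print(s["t"],s["tcp_pos"],s["tcp_rot"],2*np.degrees(np.arctan2(s["tcp_rot"][1],s["tcp_rot"][0])),s["opening"],s["contact_force"],s["ft_torque"])
c=vision.get_calibration("wrist")
p,d=vision.snapshot("wrist");cv2.imwrite("pics/j.png",p[:,:,::-1]);np.save("j.npy",d);pickle.dump((s,c),open("j.pkl","wb"))
E
```

```text
6.825 [ 0.53129494 -0.04723252  0.08348808] [-4.77307280e-01  3.10285896e+00 -3.41783675e-04] 197.49031729784082 0.5829257999673765 [-1.42356558  0.14232689  6.76453601] [0.28899126 0.32146868 0.00489169]
```

View pics/j.png

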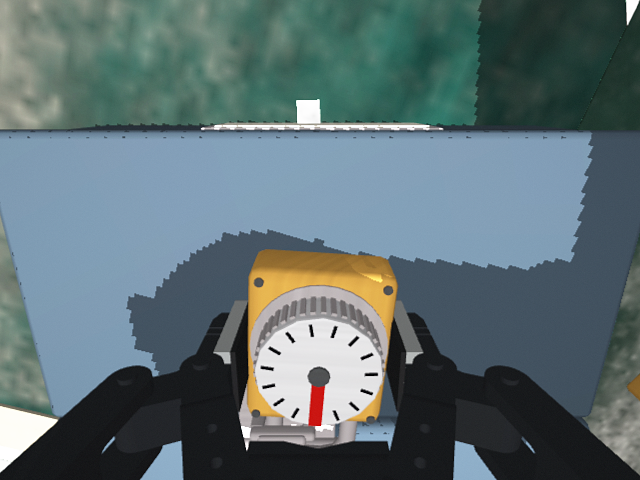

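```bash
python3 - <<'E'
from h import *
import pickle;s,c=pickle.load(open("j.pkl","rb"))
a=lambda v:np.degrees(np.arctan2(v[1],v[0]))
f=lambda x,y,h:onplane(c,x,y,h)
S=[f(*q,.109) for q in((258.5,283),(388,290.5),(256,413),(371,420))]
D=f(319,376,.124);T=f(315.5,424,.124)
x=(S[2]+S[3]-S[0]-S[1]);y=(S[3]-S[2]+S[1]-S[0]);print("yaw",a(x),a(y)-90,np.mean(S,0),D,a(T-D))
E
```

```text
yaw 13.728734787643102 13.418640822983676 [ 0.53103409 -0.04716722  0.109     ] [ 0.52779353 -0.04795828  0.124     ] 13.943136030003414
```

Request:
servo_tool:
  motion:
    - {"dx": 0, "dy": 0, "dz": 0, "wx": 0, "wy": 0, "wz": 0}
    - {"dx": 0, "dy": 0, "dz": 0, "wx": 0, "wy": 0, "wz": 0.03}
    - {"dx": 0, "dy": 0, "dz": 0, "wx": 0, "wy": 0, "wz": 0.07}
    - {"dx": 0, "dy": 0, "dz": 0, "wx": 0, "wy": 0, "wz": 0.07}
  claw: 0.06

```text
t: 7.38
tcp_pos: [0.5302, -0.0474, 0.082]
tcp_rot: [0.367, -3.119, 0.0]
contact_force: [-0.4, -0.2, 0.7]
opening: 0.701
```

Request:
servo_tool:
  motion:
    - {"dx": 0, "dy": 0, "dz": 0, "wx": 0, "wy": 0, "wz": 0}
    - {"dx": 0, "dy": 0, "dz": 0, "wx": 0, "wy": 0, "wz": 0}
    - {"dx": 0, "dy": 0, "dz": 0, "wx": 0, "wy": 0, "wz": 0}
    - {"dx": 0, "dy": 0, "dz": -0.001, "wx": 0, "wy": 0, "wz": 0}
  claw: 0.04
  newtons: 60

```text
t: 7.88
tcp_pos: [0.5296, -0.0474, 0.0825]
tcp_rot: [0.367, -3.118, -0.001]
contact_force: [0.9, -0.6, -4.2]
opening: 0.574
```

Request:
servo_tool:
  motion:
    - {"dx": 0, "dy": 0, "dz": 0, "wx": 0, "wy": 0, "wz": -0.03}
    - {"dx": 0, "dy": 0, "dz": 0, "wx": 0, "wy": 0, "wz": -0.07}
    - {"dx": 0, "dy": 0, "dz": 0, "wx": 0, "wy": 0, "wz": -0.07}

```text
t: 8.25
tcp_pos: [0.5299, -0.0474, 0.0827]
tcp_rot: [0.477, -3.104, -0.0]
contact_force: [0.1, 0.8, -4.5]
opening: 0.577
```

```bash
python3 - <<'E'
from h import *
import pickle
s=status.observe();print(s["t"],s["tcp_pos"],s["tcp_rot"],2*np.degrees(np.arctan2(s["tcp_rot"][1],s["tcp_rot"][0])),s["opening"],s["contact_force"],s["ft_torque"])
c=vision.get_calibration("wrist")
p,d=vision.snapshot("wrist");cv2.imwrite("pics/k.png",p[:,:,::-1]);np.save("k.npy",d);pickle.dump((s,c),open("k.pkl","wb"))
E
```

```text
8.25 [ 0.52986158 -0.04744523  0.08269797] [ 4.76564111e-01 -3.10367454e+00 -2.24916011e-04] -162.54101352778608 0.5767548682653153 [ 0.05801723  0.77181922 -4.53459676] [-0.00197573  0.05042813  0.01515169]
```

View pics/k.png

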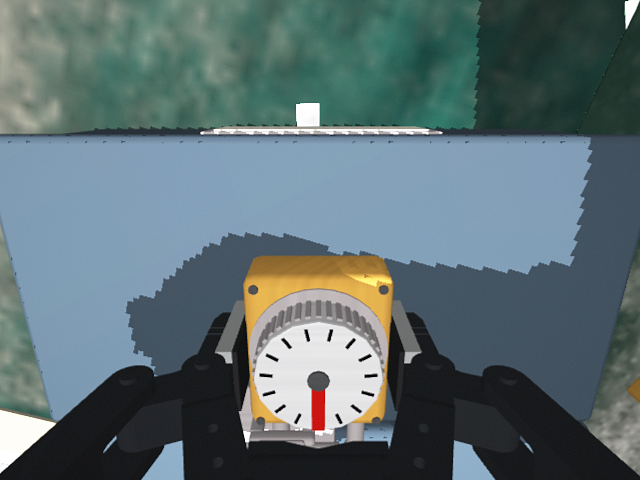

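Request:
servo_tool:
  motion:
    - {"dx": 0.004, "dy": 0, "dz": 0, "wx": 0, "wy": 0, "wz": 0}
    - {"dx": 0.008, "dy": 0, "dz": 0, "wx": 0, "wy": 0, "wz": 0}
    - {"dx": 0.012, "dy": 0, "dz": 0, "wx": 0, "wy": 0, "wz": 0}
    - {"dx": 0.015, "dy": 0, "dz": 0, "wx": 0, "wy": 0, "wz": 0}
    - {"dx": 0.018, "dy": 0, "dz": 0, "wx": 0, "wy": 0, "wz": 0}

```text
t: 8.93
tcp_pos: [0.515, -0.0524, 0.0838]
tcp_rot: [-0.477, 3.101, -0.0]
contact_force: [3.9, 0.8, -5.6]
opening: 0.569
```

```bash
cat > sn.py <<'E'
from h import *
import pickle,sys
n=sys.argv[1]
s=status.observe();R=Rn.from_rotvec(s["tcp_rot"]).as_matrix();print(s["t"],s["tcp_pos"].round(4),2*np.degrees(np.arctan2(s["tcp_rot"][1],s["tcp_rot"][0])),s["opening"],"F tool",(R.T@s["contact_force"]).round(2),s["ft_torque"].round(2))
c=vision.get_calibration("wrist")
p,d=vision.snapshot("wrist");cv2.imwrite(f"pics/{n}.png",p[:,:,::-1]);pickle.dump((s,c),open(n+".pkl","wb"))
E
python3 sn.py l
```

```text
8.925 [ 0.515  -0.0524  0.0838] 197.4945406114012 0.5691973770923178 F tool [-3.96 -0.44  5.63] [ 0.31 -1.03 -0.06]
```

View pics/l.png

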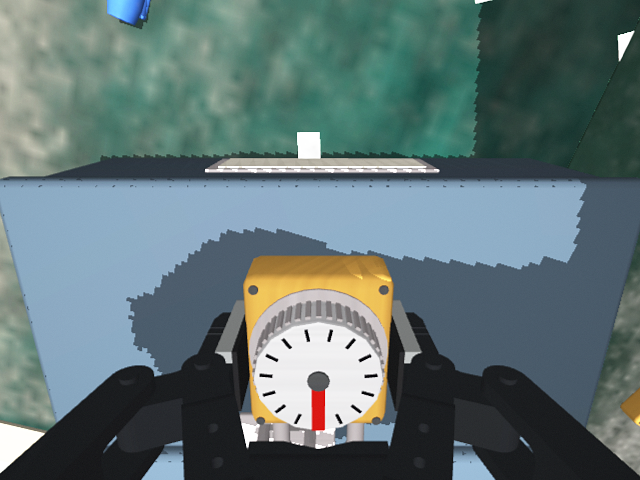

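Request:
servo_tool:
  motion:
    - {"dx": 0.004, "dy": 0, "dz": 0, "wx": 0, "wy": 0, "wz": 0}
    - {"dx": 0.008, "dy": 0, "dz": 0, "wx": 0, "wy": 0, "wz": 0}
    - {"dx": 0.012, "dy": 0, "dz": 0, "wx": 0, "wy": 0, "wz": 0}
    - {"dx": 0.015, "dy": 0, "dz": 0, "wx": 0, "wy": 0, "wz": 0}
    - {"dx": 0.017, "dy": 0, "dz": 0, "wx": 0, "wy": 0, "wz": 0}

```text
t: 9.6
tcp_pos: [0.4972, -0.0579, 0.0836]
tcp_rot: [-0.477, 3.104, -0.0]
contact_force: [4.7, 0.2, -3.0]
opening: 0.569
```

```bash
python3 sn.py m
```

```text
9.6 [ 0.4972 -0.0579  0.0836] 197.46827275719485 0.5691201019159258 F tool [-4.54 -1.21  2.98] [ 0.22 -1.13  0.01]
```

View pics/m.png

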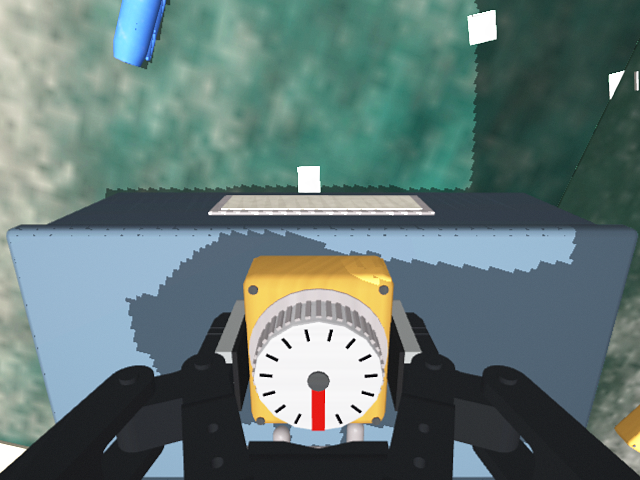

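Request:
servo_tool:
  motion:
    - {"dx": 0.001, "dy": 0, "dz": 0, "wx": 0, "wy": 0, "wz": 0}
    - {"dx": 0.002, "dy": 0, "dz": 0, "wx": 0, "wy": 0, "wz": 0}
    - {"dx": 0.002, "dy": 0, "dz": 0, "wx": 0, "wy": 0, "wz": 0}

```text
t: 10.02
tcp_pos: [0.4953, -0.0585, 0.0834]
tcp_rot: [-0.477, 3.105, -0.0]
contact_force: [4.4, -0.3, -1.2]
opening: 0.57
```

Request:
servo_tool:
  motion:
    - {"dx": 0.001, "dy": 0, "dz": 0, "wx": 0, "wy": 0, "wz": 0}
    - {"dx": 0.002, "dy": 0, "dz": 0, "wx": 0, "wy": 0, "wz": 0}
    - {"dx": 0.002, "dy": 0, "dz": 0, "wx": 0, "wy": 0, "wz": 0}

```text
t: 10.4
tcp_pos: [0.4932, -0.0591, 0.0833]
tcp_rot: [0.477, -3.105, 0.0]
contact_force: [4.1, -0.5, -2.4]
opening: 0.575
```

Request:
servo_tool:
  motion:
    - {"dx": 0.001, "dy": 0, "dz": 0, "wx": 0, "wy": 0, "wz": 0}
    - {"dx": 0.002, "dy": 0, "dz": 0, "wx": 0, "wy": 0, "wz": 0}
    - {"dx": 0.002, "dy": 0, "dz": 0, "wx": 0, "wy": 0, "wz": 0}

```text
t: 10.78
tcp_pos: [0.4928, -0.0593, 0.0835]
tcp_rot: [-0.477, 3.102, 0.0]
contact_force: [7.7, 0.9, -4.5]
opening: 0.569
```

```bash
python3 sn.py n; python3 - <<'E'
from h import *
import cv2
for n,b in(("top",(160,290,240,370)),("side",(225,335,195,325))):
    p,d=vision.snapshot(n);a=p[b[0]:b[1],b[2]:b[3],::-1];cv2.imwrite(f"pics/n_{n}.png",cv2.resize(a,None,fx=4.5,fy=4.5,interpolation=cv2.INTER_CUBIC))
E
```

```text
10.775 [ 0.4928 -0.0593  0.0835] 197.4863699164251 0.5690283021478598 F tool [-7.55 -1.46  4.56] [ 0.29 -1.96 -0.03]
```

View pics/n_side.png

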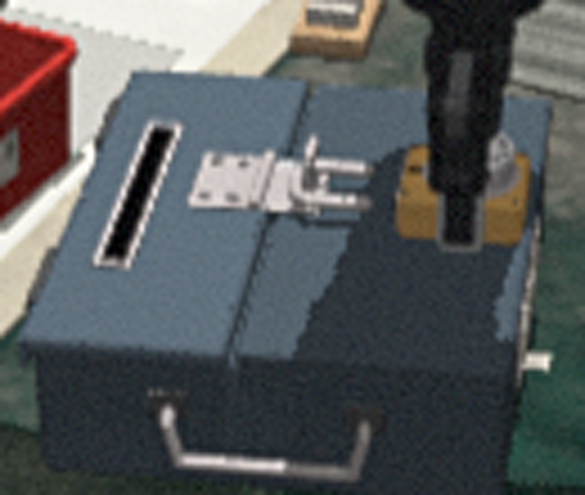

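View pics/n_top.png

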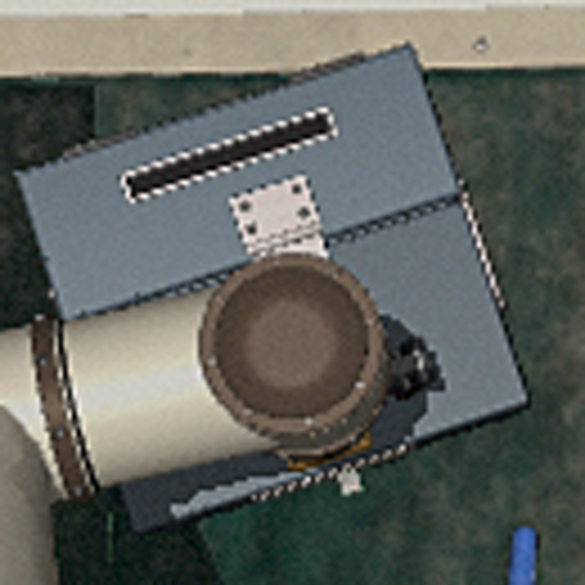

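View pics/n.png

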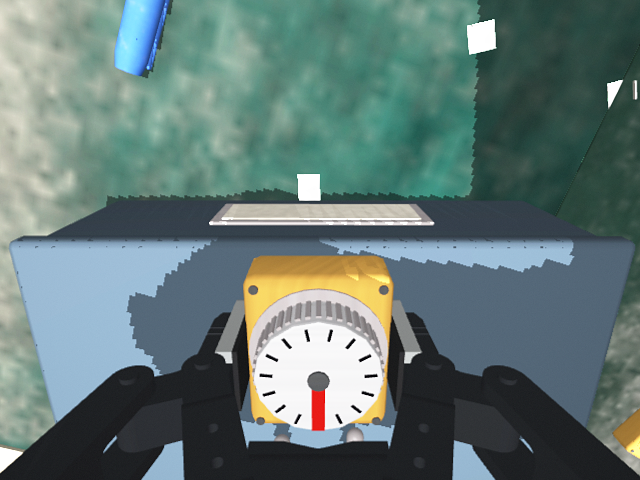

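Request:
servo_tool:
  motion:
    - {"dx": -0.005, "dy": 0, "dz": 0, "wx": 0, "wy": 0, "wz": 0}
    - {"dx": -0.01, "dy": 0, "dz": 0, "wx": 0, "wy": 0, "wz": 0}
    - {"dx": -0.014, "dy": 0, "dz": 0, "wx": 0, "wy": 0, "wz": 0}
    - {"dx": -0.018, "dy": 0, "dz": 0, "wx": 0, "wy": 0, "wz": 0}
    - {"dx": -0.021, "dy": 0, "dz": 0, "wx": 0, "wy": 0, "wz": 0}

```text
t: 11.55
tcp_pos: [0.5113, -0.0533, 0.0829]
tcp_rot: [0.477, -3.104, -0.0]
contact_force: [-0.9, -0.2, -4.1]
opening: 0.575
```

```bash
python3 sn.py o
```

```text
11.55 [ 0.5113 -0.0533  0.0829] -162.537992877524 0.5752250858561553 F tool [0.9  0.05 4.06] [0.05 0.03 0.05]
```

View pics/o.png

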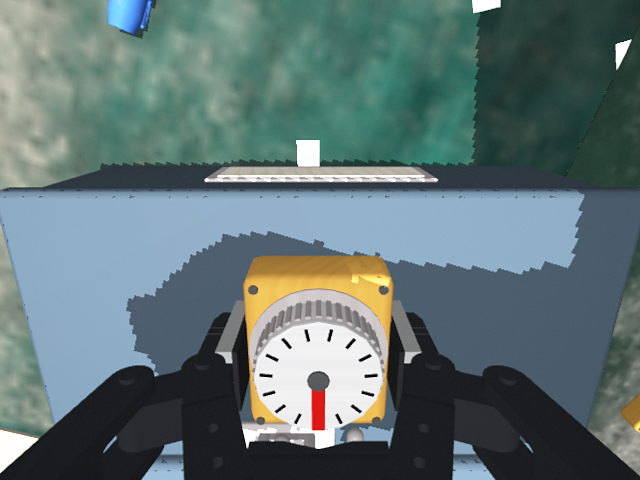

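Free motion with no binding. I continue the last 16 mm forward.

Request:
servo_tool:
  motion:
    - {"dx": -0.004, "dy": 0, "dz": 0, "wx": 0, "wy": 0, "wz": 0}
    - {"dx": -0.008, "dy": 0, "dz": 0, "wx": 0, "wy": 0, "wz": 0}
    - {"dx": -0.012, "dy": 0, "dz": 0, "wx": 0, "wy": 0, "wz": 0}
    - {"dx": -0.016, "dy": 0, "dz": 0, "wx": 0, "wy": 0, "wz": 0}
    - {"dx": -0.016, "dy": 0, "dz": 0, "wx": 0, "wy": 0, "wz": 0}

```text
t: 12.22
tcp_pos: [0.527, -0.0484, 0.0833]
tcp_rot: [-0.477, 3.105, -0.0]
contact_force: [-0.5, 0.5, -3.4]
opening: 0.571
```

```bash
python3 sn.py p; python3 - <<'E'
from h import *
p,d=vision.snapshot("side");a=p[225:325,205:325,::-1];cv2.imwrite(f"pics/p_side.png",cv2.resize(a,None,fx=6,fy=6,interpolation=cv2.INTER_CUBIC))
E
```

```text
12.225 [ 0.527  -0.0484  0.0833] 197.47210269074748 0.5705434483476421 F tool [0.3  0.65 3.42] [0.01 0.03 0.03]
```

View pics/p_side.png

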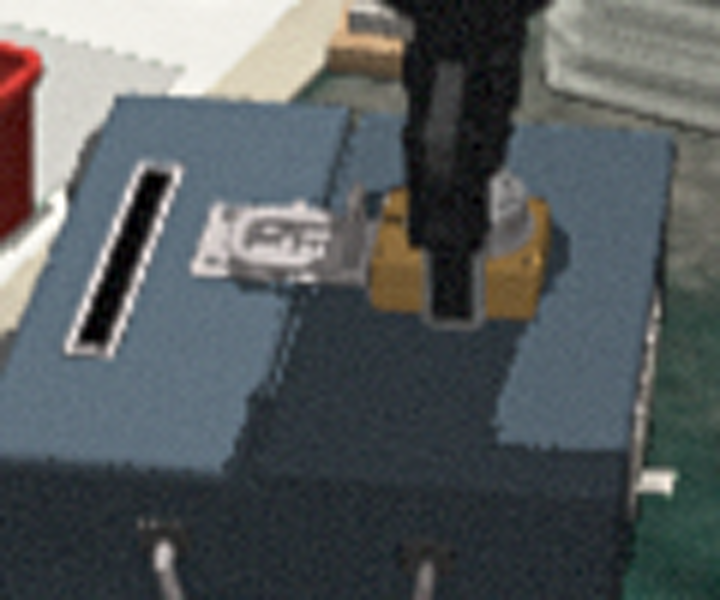

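View pics/p.png

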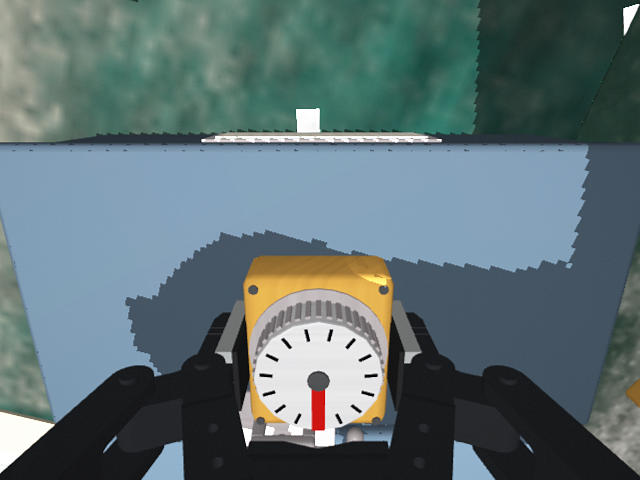

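Request:
servo_tool:
  motion:
    - {"dx": -0.0015, "dy": 0, "dz": 0, "wx": 0, "wy": 0, "wz": 0}
    - {"dx": -0.0015, "dy": 0, "dz": 0, "wx": 0, "wy": 0, "wz": 0}
    - {"dx": -0.0015, "dy": 0, "dz": -0.003, "wx": 0, "wy": 0, "wz": 0}
    - {"dx": -0.0015, "dy": 0, "dz": -0.006, "wx": 0, "wy": 0, "wz": 0}
    - {"dx": -0.0015, "dy": 0, "dz": -0.008, "wx": 0, "wy": 0, "wz": 0}

```text
t: 12.95
tcp_pos: [0.5282, -0.0481, 0.0917]
tcp_rot: [-0.477, 3.105, -0.0]
contact_force: [0.1, 0.9, -4.6]
opening: 0.572
```

Request:
servo_tool:
  motion:
    - {"dx": 0, "dy": 0, "dz": -0.008, "wx": 0, "wy": 0, "wz": 0}
    - {"dx": 0, "dy": 0, "dz": -0.018, "wx": 0, "wy": 0, "wz": 0}
    - {"dx": 0, "dy": 0, "dz": -0.03, "wx": 0, "wy": 0, "wz": 0}
    - {"dx": 0, "dy": 0, "dz": -0.045, "wx": 0, "wy": 0, "wz": 0}
    - {"dx": 0, "dy": 0, "dz": -0.06, "wx": 0, "wy": 0, "wz": 0}

```text
t: 13.58
tcp_pos: [0.5282, -0.0481, 0.1526]
tcp_rot: [-0.477, 3.104, -0.0]
contact_force: [0.3, -0.2, -4.0]
opening: 0.568
```

Request:
servo_tool:
  motion:
    - {"dx": 0, "dy": 0, "dz": -0.025, "wx": 0, "wy": 0, "wz": 0}
    - {"dx": 0, "dy": 0, "dz": -0.055, "wx": 0, "wy": 0, "wz": 0}
    - {"dx": 0, "dy": 0, "dz": -0.085, "wx": 0, "wy": 0, "wz": 0}
    - {"dx": 0, "dy": 0, "dz": -0.11, "wx": 0, "wy": 0, "wz": 0}
    - {"dx": 0, "dy": 0, "dz": -0.12, "wx": 0, "wy": 0, "wz": 0}

```text
t: 14.2
tcp_pos: [0.5286, -0.048, 0.2736]
tcp_rot: [-0.476, 3.102, 0.0]
contact_force: [-0.0, 0.4, -4.3]
opening: 0.575
```

Request:
servo_tool:
  motion:
    - {"dx": 0, "dy": 0, "dz": 0, "wx": 0, "wy": 0, "wz": 0}
    - {"dx": 0, "dy": 0, "dz": 0, "wx": 0, "wy": 0, "wz": 0}
    - {"dx": 0, "dy": 0, "dz": 0, "wx": 0, "wy": 0, "wz": 0}
    - {"dx": 0, "dy": 0, "dz": 0, "wx": 0, "wy": 0, "wz": 0}

```text
t: 14.7
tcp_pos: [0.5279, -0.0481, 0.2706]
tcp_rot: [0.477, -3.104, 0.0]
contact_force: [-0.4, 0.2, -3.9]
opening: 0.574
```

```bash
python3 sn.py q; python3 - <<'E'
from h import *
s=status.observe();print(abs(s["qvel"]).max(),s["tcp_rot"])
p,d=vision.snapshot("side");a=p[130:330,180:420,::-1];cv2.imwrite(f"pics/q_side.png",cv2.resize(a,None,fx=3,fy=3,interpolation=cv2.INTER_CUBIC))
p,d=vision.snapshot("top");cv2.imwrite(f"pics/q_top.png",p[:,:,::-1])
E
```

```text
14.7 [ 0.5279 -0.0481  0.2706] -162.534057501125 0.5741479538491914 F tool [0.31 0.29 3.86] [-0.    0.04 -0.02]
0.005460109569475751 [ 4.76640322e-01 -3.10408557e+00  3.02557308e-05]
```

View pics/q_side.png

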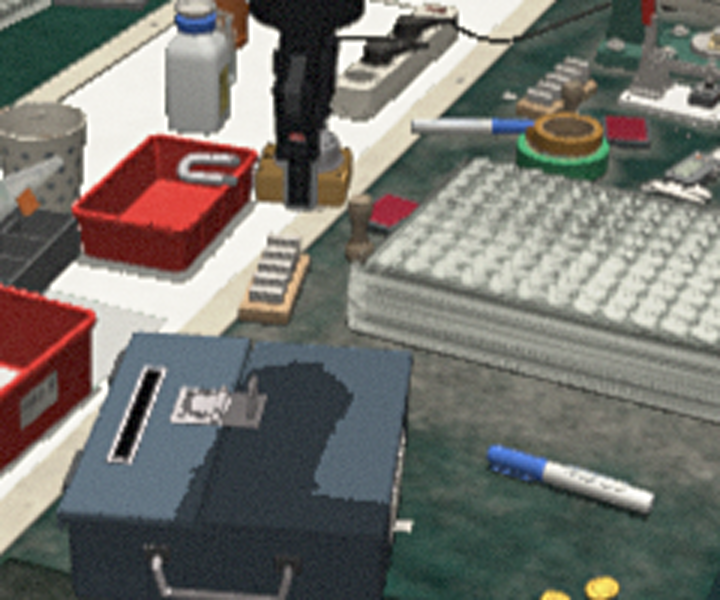

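View pics/q.png

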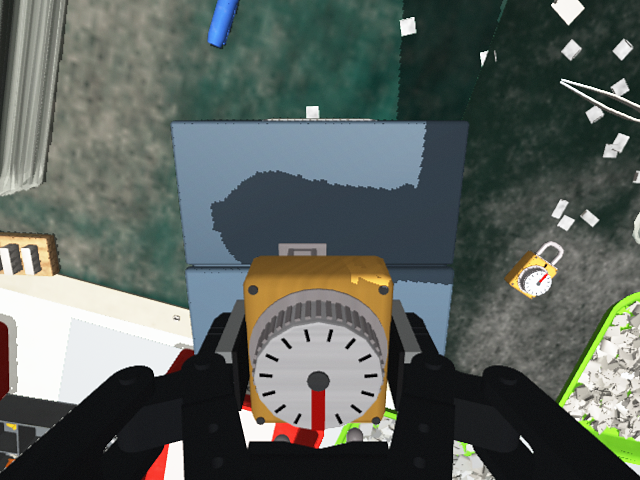

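View pics/q_top.png

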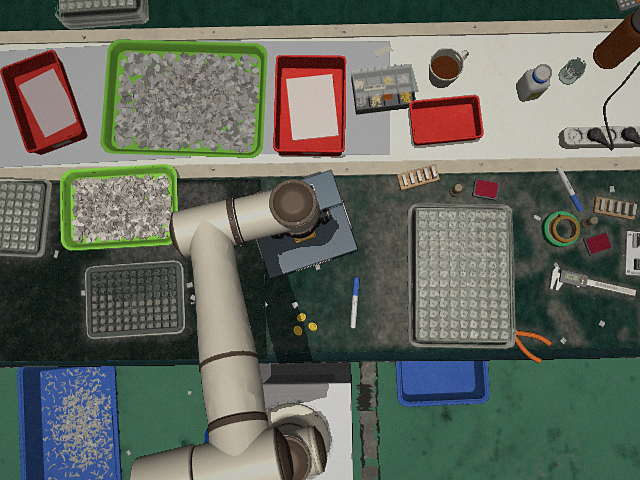

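```bash
python3 - <<'E'
from h import *
cs=vision.get_calibration("side")
h=np.radians(17.5);x=np.array([np.cos(h),np.sin(h),0]);c0=np.array([.5290,-.0478,.2706+.013])
for e in(30,61-3.5,85-3.5): print(e,(proj(cs,c0+x*e/1000)-[180,130])*3)
print(order.close_job())
E
```

```text
30 [256.5325728  172.63460094]
57.5 [215.88228455 170.06164164]
81.5 [180.51097628 167.82281528]
the job is handed in; nothing more can be done
None
```

The padlock is open, off the hasp, and held in the gripper above the box; I handed the job in at about 15 s of the 48 s allowed.

- **Dial:** I turned it two notches clockwise. The close-up then showed the red line on the black index line, with both the dial and the body at about 13° yaw.
- **Regrip:** Turning the dial skewed the lock by about 5°, and my first grip on the body did not straighten it. I let go, regripped it square and turned it back in line with the box.
- **Pull:** I pulled the body back until it stopped at about 39 mm and the force rose from about 4 N to 7.6 N. That is about 4 mm further than the 35 mm in the text. An early rough measurement also put the eye about 4 mm closer to the lock than the text says.
- **Unhook:** I eased the lock forward about 37 mm and lifted it. The wrist carried only the lock's weight, so nothing caught.

**Last checks:**
- The lock is level, dial up and still, with its underside about 0.27 m above the bench, roughly 18 cm above the box top.
- In the side view the bow stands where a fully drawn shackle should, and the free end is clear of the body.
- The hasp is empty, and the stamp, marker, tweezers and small lock appear not to have moved.

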